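Draw a cartridge out of a deep bay with a spring-jaw picker

TASK

Use the orange-handled spring-jaw picker to fetch the aluminium cartridge out of the narrow green bay: slide the picker in and push gently, never harder than about 20 N, until its jaws have snapped over the cartridge's brass knob (the cartridge will slide back against a sprung stop before they do). Then draw the cartridge wholly out of the mouth onto the open bench, upright, and let go of the picker lying flat on the bench. Do not touch the cartridge with the gripper, do not force the bay, and leave the tape measure and the tin alone.

Things in the scene. Friction and masses are not known exactly. Their poses are not given: they have to be found in the camera images.
- bay: Green sheet-steel tunnel fixed to the bench, open at its mouth and below (the bench is its floor). Origin: on the bench in the middle of the mouth; x runs level into the bay, z up. Bore 46 mm wide (y -23 to 23), 40 mm high, 210 mm long; outside 82 mm wide at the feet, 43 mm high. A 14 mm slot runs along the roof. Flared lips stand 14 mm out in front of the mouth and open to about 61 mm.
- bay_end (a point): Middle of the inside of the bay's closed end, 210 mm in from the mouth, 17 mm above the bench. In front of it stands a sprung stop with a black rubber pad across the bore; its place differs each time and is not reported: the pad's face is 109 to 181 mm in from the mouth, 6 to 95 mm behind the cartridge at the start. It yields 1 mm per 5 N, up to 6 mm, then is solid.
- cartridge_mid (a point): Centre of the cartridge, an aluminium block with two dark bands, 36 mm long (x), 42 mm wide (y), 34 mm high, 0.3 to 0.55 kg, lying loose on the bench inside the bay, this point 17 mm up and at first 68 to 85 mm in from the mouth. Its x points into the bay. It slides at about 1.5 to 4 N.
- knob_nose (a point): Nose of the brass knob on the cartridge's front face, pointing to the mouth at mid height, 40 mm in front of the cartridge's centre. From the face out: a neck 7 mm thick and 10 mm long, then a head 16 mm across that tapers over 12 mm to this nose. The jaws take the knob just as well with the picker held up to 4 mm off the bench, where it does not rub.
- picker_grip (a point): Centre of the picker's handle, where it is grasped: orange bar with black bands, 90 mm long (x), 24 mm wide (y), 36 mm high, this point 18 mm up. The picker lies flat on the bench; it is 246 mm long, 0.2 kg; x points along it to the jaws. A shaft 12 mm thick leads to a steel head at x = 153 to 201 mm, 40 mm wide and 34 mm high, its underside level with the handle's.
- jaw_tips (a point): Point midway between the barbs of the picker's two sprung jaws, 197 mm ahead of the handle's centre, 17 mm above the underside, 4 mm behind the head's front. The barbs stand left and right, 8 mm apart. A push of about 7 to 10 N (12 N is always enough) spreads them over the knob; they then hold it when pulled. Caught, the cartridge's centre is 22 to 25 mm ahead of this point; before that 28 mm or more.
- tape_measure: Yellow tape measure, 63 x 83 x 36 mm, loose on the bench, to be left alone; origin under its centre.
- tin_small: Small round olive tin with lid, 73 mm across, 48 mm high, loose, to be left alone; origin under its centre.
Things that resemble listed ones, but are neither listed nor needed, are in the scene too. Of the things that look like the part that bears cartridge_mid, the larger one is meant.

How it is judged:
By the outcome, as a careful person would: the job done as asked, in the order asked, and still so for the second after the job is handed in, with the robot touching nothing.
It also fails if it takes over 59 s, if anything falls off the work surface, if the arm or the gripper's body presses on something with over 40 N, if the wrist force passes 120 N, or if a joint passes its speed limit or range.

ROBOT

A 6-joint arm with a two-finger parallel gripper is mounted at the origin on a cart in front of the work surface, level with it; the furniture and walls round the work are solid. World frame = base frame: x ahead of the robot, y to its left, z up, the work surface at z = 0. Lengths are in m, angles in rad, forces in N, time in s.
With the tool pointing down it reaches from about 0.375 to 0.9 m from the base axis. Payload 3.1 kg.
Tool frame: the origin (TCP) lies on the centre line of the jaws, within the pads' length; the fingertips stand 19 mm ahead of it and the grasp point (between the pads) is the TCP; z points along the fingers, y is the line along which they close (so a half turn about z gives the same grasp; the last joint's range is limited). The gripper opens to 85 mm and grips with 20 to 120 N. Pads are 22 mm wide; open, the fingers measure 114 mm over their backs; the gripper's body (76 mm by 85 mm) begins 54 mm behind the grasp point. The pads swing forward as they close: fully open they stand 13 mm farther back than shut.
Start: joints at [1.085, 0.527, 1.433, -0, 1.181, -0.178], TCP at [0.189, 0.596, 0.25] pointing down, gripper open.
Joint ranges: [-3.08, 3.08], [-0.75, 2.2], [0.22, 2.44], [-1.43, 4.57], [0, 2.65], [-2.85, 2.85]. Speed limits (rad/s): [2.79, 2.79, 3.14, 3.14, 3.14, 3.14].

INTERFACE

Orientations are given as a unit quaternion [x, y, z, w].
In Python, from station import manip gives the robot as it stands.
- The arm moves only by the tool servo_tool, never from a script. Its argument "rows" is a list that holds one entry, the list of rows, each a list of 7 numbers: the turn, a rotation vector about the tool's x, y, z in degrees, then the shift along the tool's x, y, z in m, then the gripper command: -1 is shut, 1 is fully open, values between are in proportion. In form: [[[wx, wy, wz, tx, ty, tz, jaw], ...]]. A call has 1 to 8 rows; each row shifts and turns the commanded pose from where the row before left it, along the tool's axes as they then stand; what a row does not reach is not made up. A row lasts 1/12 s, in which the tool goes at most 41.7 mm and 7.16 degrees, less where a joint would pass 70% of its speed; a pose out of reach is approached as far as the arm can. A call is refused whole if a number of a shift passes 0.0417 or a number of a turn 7.16, either way. A call with a gripper value outside its range is refused whole. The fingers move at their own pace and stop on an object; "squeeze" is the grip in N (left out, the last holds). Time passes only in rows, so rows that do not move let the fingers close. It gives the time, the measured TCP pose, the force, the opening and the grip force at its end, in the units of the state.
- manip.sense(): the state, without advancing time (a new reading comes with each control period).
- manip.snapshot(name): name is "scene" or "top" or "wrist"; returns the picture (384x512x3 uint8, blue, green, red); there is no depth.
- manip.camera_info(name): a dict with "K" (3x3 intrinsics, pixels), "camera_from_world" (4x4, takes a point from world to camera coordinates). Camera axes: x right, y down, z forward; pixel columns grow to the right and rows downward; lengths in m; the calibration is good to about 2 mm. A picture is of the moment at which its call begins: read the wrist's pose just before it. camera_info takes no time and is no camera call; for the wrist camera it gives the pose at the moment of the call.
- manip.sign_off(): hands the job in; it is judged then, once.
The state is a dict: "t": time; "q": joint angles; "qd": joint speeds; "tau": joint torques, N m; "tcp_pos": TCP position; "tool_rot": TCP orientation; "force": force on the tool from outside, world axes, zero at the start; "ft_torque": the same for the moment, N m; "finger_gap": opening from 0.0 (shut) to 1.0 (fully open); "gripper_force": force on a finger pad.
Only numpy, scipy, OpenCV 4.12 (cv2) and the standard library are available. Lean on these libraries where they do the work, as an engineer would, in place of code of your own. Each camera call takes 0.05 s, during which the arm holds its last target. There are 200 camera calls.

## Working session

There is one attempt and no reset: what is moved stays moved. The work goes in short steps, Python scripts to look and compute and a tool call to move; the robot and the scene stay as the last step left them, time stands still between calls to the robot, and variables do not carry over. Pictures are saved under pics/ and viewed, at most 10 in all, crops included, and the job is handed in when it is done.

Besides the shell and the picture viewer there is one more tool, called after ">>>" in YAML: its name, and indented under it one key for each argument. servo_tool: Moves the arm, as the interface text tells. Its arguments: {"type":"object","properties":{"rows":{"type":"array","items":{"type":"array","items":{"type":"array","items":{"type":"number"}}}},"squeeze":{"type":"number"}},"required":["rows"]}

```bash
mkdir -p pics
python3 - <<'E'
from station import manip
import cv2
for n in("scene","top"):
    cv2.imwrite(f"pics/{n}0.png",cv2.resize(manip.snapshot(n),(800,600),interpolation=cv2.INTER_CUBIC))
    c=manip.camera_info(n);print(n,c)
s=manip.sense();print(s)
E
```

```text
scene {'K': array([[491.18130501,   0.        , 259.99046365],
       [  0.        , 491.18130501, 190.18426894],
       [  0.        ,   0.        ,   1.        ]]), 'camera_from_world': array([[-0.89379522, -0.44838234,  0.00913182,  0.63192931],
       [-0.34201417,  0.66830949, -0.66059726, -0.02513449],
       [ 0.29009726, -0.59356188, -0.75068494,  0.96747755],
       [ 0.        ,  0.        ,  0.        ,  1.        ]])}
top {'K': array([[402.91854874,   0.        , 255.83818686],
       [  0.        , 402.91854874, 196.21360862],
       [  0.        ,   0.        ,   1.        ]]), 'camera_from_world': array([[ 0.00745792, -0.99953976,  0.02940503,  0.33955766],
       [-0.98716184, -0.012051  , -0.15926795,  0.51770992],
       [ 0.15954901, -0.02783971, -0.98679738,  0.88322572],
       [ 0.        ,  0.        ,  0.        ,  1.        ]])}
{'t': 0.1, 'q': array([ 1.08547311e+00,  5.28414354e-01,  1.43375699e+00,  2.61131089e-05,
        1.18140069e+00, -1.78535456e-01]), 'qd': array([ 0.00207467, -0.00200301, -0.0029869 ,  0.00045817, -0.00135861,
       -0.00016172]), 'tau': array([-7.27180141e-04, -4.43306994e+01, -1.78586268e+01, -2.78052994e-04,
        3.84568397e-03, -2.02355679e-06]), 'tcp_pos': array([0.18845223, 0.59528549, 0.24941162]), 'tool_rot': array([ 1.52797870e-01,  9.88256966e-01, -9.31731399e-04, -3.33922359e-04]), 'force': array([-1.16166916,  0.21083426, -0.15448483]), 'ft_torque': array([0.02579517, 0.03098472, 0.01671156]), 'gripper_force': 0.0, 'finger_gap': 1.0012415656049016}
```

View pics/top0.png

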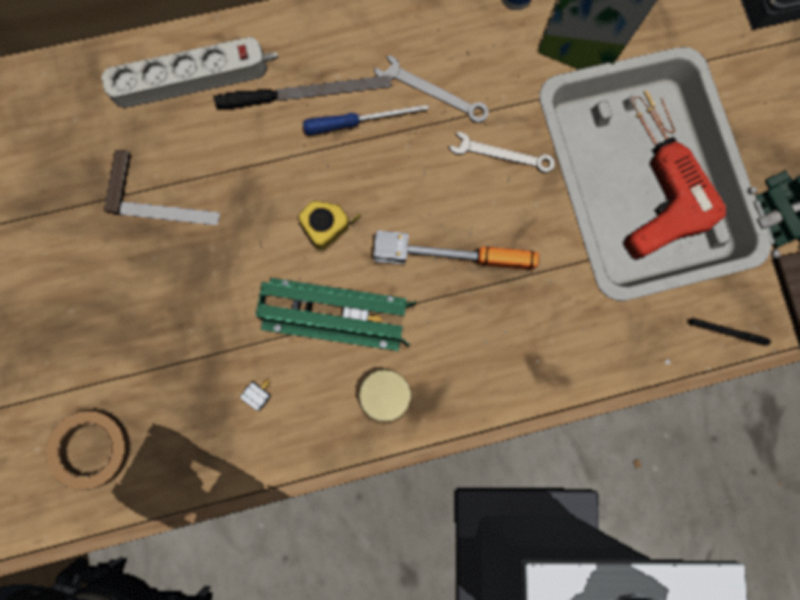

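View pics/scene0.png

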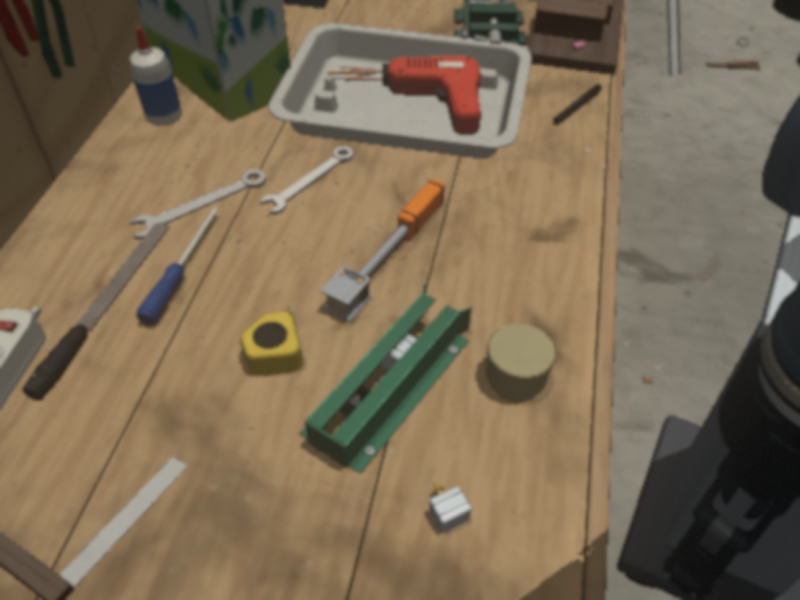

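The top view shows the bay with its mouth to the right at about (405,322) and the cartridge at (355,313). The picker lies parallel to it, with its handle at (508,257) and head at (390,246). I'll zoom in and measure.

```bash
python3 - <<'E'
from station import manip
import cv2
im=manip.snapshot("top")[128:233,155:355]
cv2.imwrite("pics/crop.png",cv2.resize(im,None,fx=4,fy=4,interpolation=cv2.INTER_CUBIC))
E
cat > h.py <<'E'
from station import manip
import numpy as np
def ray(n,u,v,z,info=None):
    c=info or manip.camera_info(n);T=c["camera_from_world"];R=T[:3,:3];o=-R.T@T[:3,3]
    d=R.T@np.linalg.solve(c["K"],[u,v,1]);return o+d*(z-o[2])/d[2]
def proj(n,p):
    c=manip.camera_info(n);T=c["camera_from_world"];q=c["K"]@(T[:3,:3]@p+T[:3,3]);return q[:2]/q[2]
E
```

```text
(no output)
```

View pics/crop.png

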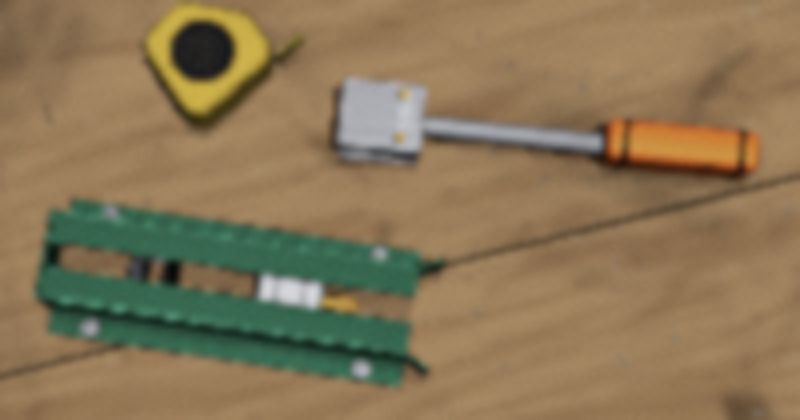

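Run:
```python
from h import *
P=lambda a,b,z:ray("top",155+(a+.5)/4-.5,128+(b+.5)/4-.5,z)
L={}
for k,a,b,z in [("mouth_up",420,255,.043),("mouth_lo",408,347,.043),("rear_up",52,212,.043),("rear_lo",40,298,.043),("slotm1",415,297,.043),("slotm2",411,320,.043),("slotr1",59,244,.043),("slotr2",56,267,.043),
 ("hl1",610,120,.036),("hl2",605,157,.036),("hr1",761,133,.036),("hr2",756,172,.036),("hdf1",344,80,.034),("hdf2",337,150,.034),("hdb1",427,88,.034),("hdb2",420,154,.034),("cartF",322,295,.034),("cartB",260,289,.034),("nose",358,303,.017),("pad",182,272,.03),("tin",0,0,0)]:
    L[k]=P(a,b,z);print(k,L[k].round(4))
ax=lambda m,r:(np.degrees(np.arctan2(*(r-m)[[1,0]])),np.linalg.norm(r-m))
m=(L["mouth_up"]+L["mouth_lo"])/2;r=(L["rear_up"]+L["rear_lo"])/2;print(m,r,ax(m,r))
m=(L["slotm1"]+L["slotm2"])/2;r=(L["slotr1"]+L["slotr2"])/2;print(m,r,ax(m,r))
h=sum(L[k] for k in("hl1","hl2","hr1","hr2"))/4;f=sum(L[k] for k in("hdf1","hdf2","hdb1","hdb2"))/4;print(h,f,ax(h,f))
print("tape",P(205,55,.036),"tin",ray("top",385/1.5625,395/1.5625,.048))
```

```text
mouth_up [0.5245 0.3363 0.043 ]
mouth_lo [0.4719 0.3427 0.043 ]
rear_up [0.5466 0.545  0.043 ]
rear_lo [0.4973 0.5496 0.043 ]
slotm1 [0.5004 0.339  0.043 ]
slotm2 [0.4873 0.3411 0.043 ]
slotr1 [0.5283 0.5403 0.043 ]
slotr2 [0.5151 0.5414 0.043 ]
hl1 [0.6069 0.2258 0.036 ]
hl2 [0.5848 0.229  0.036 ]
hr1 [0.6004 0.1375 0.036 ]
hr2 [0.5771 0.1411 0.036 ]
hdf1 [0.6291 0.3809 0.034 ]
hdf2 [0.5872 0.3844 0.034 ]
hdb1 [0.625  0.3325 0.034 ]
hdb2 [0.5855 0.3363 0.034 ]
cartF [0.5023 0.3917 0.034 ]
cartB [0.5053 0.4271 0.034 ]
nose [0.5003 0.3712 0.017 ]
pad [0.5152 0.4721 0.03  ]
tin [0.6856 0.5902 0.    ]
[0.49823    0.33950859 0.043     ] [0.52198787 0.54731266 0.043     ] (np.float64(83.47779554369141), np.float64(0.20915776150333226))
[0.49382881 0.34005941 0.043     ] [0.52168223 0.54086451 0.043     ] (np.float64(82.10296514205673), np.float64(0.2027276536922845))
[0.5923116  0.18335688 0.036     ] [0.6066843  0.35850742 0.034     ] (np.float64(85.30887038426181), np.float64(0.175750630376814))
tape [0.64222668 0.4618479  0.036     ] tin [0.38601222 0.36480025 0.048     ]
```

>>> servo_tool:
  rows:
    - [[0,0,7,0,0,0,1],[0,0,7,0,0,0,1],[0,0,7,0,0,0,1],[0,0,7,0,0,0,1],[0,0,7,0,0,0,1],[0,0,7,0,0,0,1],[0,0,7,0,0,0,1],[0,0,7,0,0,0,1]]
  squeeze: 60

```text
t: 0.82
tcp_pos: [0.1886, 0.5955, 0.2499]
tool_rot: [0.601, 0.799, -0.0, 0.0]
force: [0.5, 0.3, 0.2]
finger_gap: 0.998
gripper_force: 0.0
```

>>> servo_tool:
  rows:
    - [[0,0,7,0,0,0,1],[0,0,7,0,0,0,1],[0,0,7,0,0,0,1],[0,0,0,0,0,0,1]]

```text
t: 1.15
tcp_pos: [0.1886, 0.5956, 0.2499]
tool_rot: [0.735, 0.678, -0.0, 0.0]
force: [0.2, 0.6, 0.0]
finger_gap: 0.998
gripper_force: 0.0
```

```bash
cat >> h.py <<'E'
from scipy.spatial.transform import Rotation as Rn
def st(tgt=None,head=None):
    s=manip.sense();R=Rn.from_quat(s["tool_rot"]).as_matrix();p=s["tcp_pos"]
    hd=np.degrees(np.arctan2(R[1,0],R[0,0]))
    print("t",round(s["t"],2),"p",p.round(4),"head",hd.round(2),"z",R[:,2].round(3),"F",s["force"].round(1),"gap",round(s["finger_gap"],3),s["gripper_force"])
    if tgt is not None: print("tool shift",(R.T@(np.array(tgt)-p)).round(4),"turn z",(hd-head).round(2) if head else "")
    return s,R,p
E
python3 -c "
from h import *
st([.592,.183,.2],85.3)"
```

```text
t 1.15 p [0.1886 0.5956 0.2499] head 85.31 z [-0.    -0.001 -1.   ] F [0.2 0.6 0. ] gap 0.998 0.0
tool shift [-0.3781  0.4358  0.0501] turn z 0.01
```

>>> servo_tool:
  rows:
    - [[0,0,0,-0.0236,0.0272,0.003,1],[0,0,0,-0.0236,0.0272,0.003,1],[0,0,0,-0.0236,0.0272,0.003,1],[0,0,0,-0.0236,0.0272,0.003,1],[0,0,0,-0.0236,0.0272,0.003,1],[0,0,0,-0.0236,0.0272,0.003,1],[0,0,0,-0.0236,0.0272,0.003,1],[0,0,0,-0.0236,0.0272,0.003,1]]

```text
t: 1.82
tcp_pos: [0.3915, 0.3888, 0.2261]
tool_rot: [0.734, 0.68, -0.0, -0.0]
force: [0.0, 0.3, 0.3]
finger_gap: 1.002
gripper_force: 0.0
```

>>> servo_tool:
  rows:
    - [[0,0,0,-0.0236,0.0272,0.003,1],[0,0,0,-0.0236,0.0272,0.003,1],[0,0,0,-0.0236,0.0272,0.003,1],[0,0,0,-0.0236,0.0272,0.003,1],[0,0,0,-0.0236,0.0272,0.003,1],[0,0,0,-0.0236,0.0272,0.003,1],[0,0,0,-0.0236,0.0272,0.003,1],[0,0,0,-0.0236,0.0272,0.003,1]]

```text
t: 2.48
tcp_pos: [0.5933, 0.1832, 0.202]
tool_rot: [0.734, 0.68, -0.0, -0.0]
force: [0.5, 1.6, 0.2]
finger_gap: 0.999
gripper_force: 0.0
```

>>> servo_tool:
  rows:
    - [[0,0,0,0,0,0,1],[0,0,0,0,0,0,1]]

```text
t: 2.65
tcp_pos: [0.5936, 0.1829, 0.2017]
tool_rot: [0.735, 0.678, -0.0, -0.0]
force: [-0.8, 1.1, -0.1]
finger_gap: 0.999
gripper_force: 0.0
```

Run:
```python
from h import *
import cv2
st([.592,.183,.024],85.3)
c=manip.camera_info("wrist");im=manip.snapshot("wrist")
cv2.imwrite("pics/w1.png",cv2.resize(im,(800,600),interpolation=cv2.INTER_CUBIC))
np.savez("w1.npz",**c); print([proj("wrist",np.array(p))*1.5625 for p in ((.592,.183,.036),(.5077,.38,.017))])
```

```text
t 2.65 p [0.5936 0.1829 0.2017] head 85.37 z [-0.  0. -1.] F [-0.8  1.1 -0.1] gap 0.999 0.0
tool shift [ 0.     -0.0015  0.1777] turn z 0.07
[array([401.38957543, 276.59492952]), array([227.56407648, -52.97826413])]
```

View pics/w1.png

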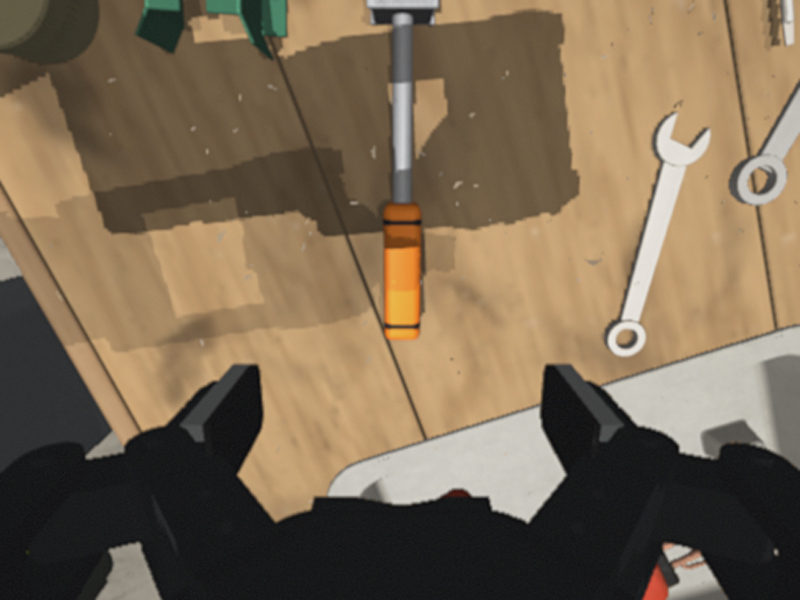

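The handle's centre is at (402,271) and its axis is vertical in the picture, so the gripper is aligned. I'll go down and grip.

>>> servo_tool:
  rows:
    - [[0,0,0,0,-0.001,0.03,1],[0,0,0,0,0,0.03,1],[0,0,0,0,0,0.03,1],[0,0,0,0,0,0.03,1],[0,0,0,0,0,0.025,1],[0,0,0,0,0,0.02,1],[0,0,0,0,0,0.012,1],[0,0,0,0,0,0,1]]

```text
t: 3.37
tcp_pos: [0.5884, 0.1858, 0.0228]
tool_rot: [0.734, 0.679, -0.002, -0.002]
force: [0.4, -0.5, 0.3]
finger_gap: 1.002
gripper_force: 0.0
```

>>> servo_tool:
  rows:
    - [[0,0,0,0,0,0,0],[0,0,0,0,0,0,-0.3],[0,0,0,0,0,0,-0.6],[0,0,0,0,0,0,-1],[0,0,0,0,0,0,-1],[0,0,0,0,0,0,-1],[0,0,0,0,0,0,-1],[0,0,0,0,0,0,-1]]
  squeeze: 60

```text
t: 4.03
tcp_pos: [0.5926, 0.1848, 0.0268]
tool_rot: [0.735, 0.678, 0.001, 0.001]
force: [-0.1, 0.5, 5.6]
finger_gap: 0.27
gripper_force: 60.0
```

>>> servo_tool:
  rows:
    - [[0,0,0,0,0,0,-1],[0,0,0,0,0,0,-1],[0,0,0,0,0,0,-1],[0,0,0,0,0,0,-1]]

```text
t: 4.37
tcp_pos: [0.5926, 0.1848, 0.0268]
tool_rot: [0.735, 0.678, 0.001, 0.001]
force: [0.8, -0.1, 7.1]
finger_gap: 0.267
gripper_force: 60.0
```

>>> servo_tool:
  rows:
    - [[0,0,0,0,0,-0.008,-1],[0,0,0,0,0,-0.016,-1],[0,0,0,0,0,-0.02,-1],[0,0,0,0,0,-0.02,-1],[0,0,0,0,0,-0.02,-1],[0,0,1,0,0,-0.016,-1],[0,0,1.3,0,0,0,-1],[0,0,0,0,0,0,-1]]
  squeeze: 100

```text
t: 5.03
tcp_pos: [0.5914, 0.1846, 0.1259]
tool_rot: [0.748, 0.663, 0.0, 0.0]
force: [-0.0, 0.8, -1.9]
finger_gap: 0.267
gripper_force: 98.0
```

>>> servo_tool:
  rows:
    - [[0,0,0,-0.013,-0.014,0,-1],[0,0,0,-0.015,-0.017,0,-1],[0,0,0,-0.015,-0.017,0,-1],[0,0,0,-0.015,-0.017,0,-1],[0,0,0,-0.015,-0.017,0,-1],[0,0,0,-0.015,-0.017,0,-1],[0,0,0,-0.015,-0.016,0,-1],[0,0,0,0,0,0,-1]]

```text
t: 5.7
tcp_pos: [0.4582, 0.095, 0.1236]
tool_rot: [0.748, 0.663, -0.004, -0.004]
force: [-0.5, -0.6, -2.3]
finger_gap: 0.269
gripper_force: 98.1
```

>>> servo_tool:
  rows:
    - [[0,0,0,0,0,0,-1],[0,0,0,0,0,0,-1],[0,0,0,0,0,0,-1]]

```text
t: 5.95
tcp_pos: [0.4659, 0.0965, 0.1249]
tool_rot: [0.748, 0.664, 0.0, 0.0]
force: [-0.2, 0.4, -1.5]
finger_gap: 0.264
gripper_force: 98.1
```

Run:
```python
from h import *
import cv2
st([.466,.097,.026],83)
c=manip.camera_info("wrist");np.savez("w2.npz",**c);im=manip.snapshot("wrist")
cv2.imwrite("pics/w2.png",cv2.resize(im,(800,600),interpolation=cv2.INTER_CUBIC))
t=manip.snapshot("top");cv2.imwrite("pics/t2.png",cv2.resize(t[130:250,170:370],None,fx=4,fy=4,interpolation=cv2.INTER_CUBIC))
```

```text
t 5.95 p [0.4659 0.0965 0.1249] head 83.14 z [ 0.001  0.    -1.   ] F [-0.2  0.4 -1.5] gap 0.264 98.13884139060974
tool shift [0.0005 0.     0.0989] turn z 0.14
```

View pics/w2.png

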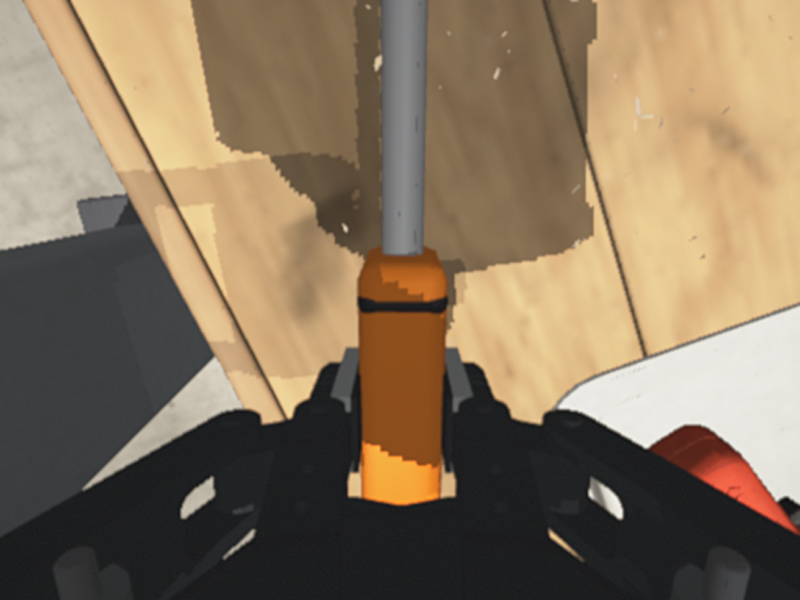

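The wrist view shows the handle gripped straight, with the shaft vertical at u≈403. The head is out of view, so I'll check it in the top view.

View pics/t2.png

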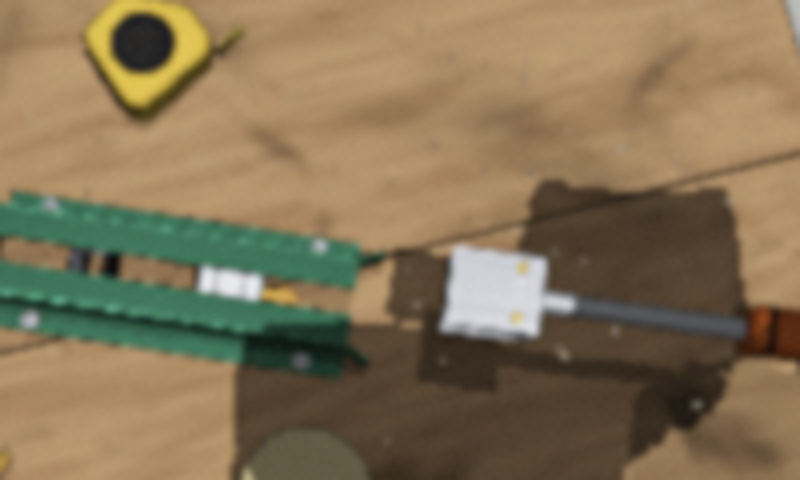

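Run:
```python
from h import *
import cv2
P=lambda a,b,z:ray("top",170+(a+.5)/4-.5,130+(b+.5)/4-.5,z)
f1,f2,b1,b2=[P(a,b,.132) for a,b in((453,247),(443,330),(547,258),(540,338))]
c=(f1+f2+b1+b2)/4;d=(f1+f2-b1-b2)/2
s,R,p=st();print("head c",c,np.degrees(np.arctan2(d[1],d[0])),"in tool",R.T@(c-p),"width",np.linalg.norm(f1-f2),np.linalg.norm(b1-b2))
im=manip.snapshot("top").astype(int);g=(im[...,1]-np.maximum(im[...,0],im[...,2]))>8
rows={k:[] for k in("top","s1","s2","bot")}
for u in range(180,252):
    v=np.flatnonzero(g[170:230,u])+170
    if len(v)<8: continue
    gaps=np.flatnonzero(np.diff(v)>3)
    rows["top"].append((u,v[0]-.5));rows["bot"].append((u,v[-1]+.5))
    if len(gaps):
        i=gaps[0];rows["s1"].append((u,v[i]+.5));rows["s2"].append((u,v[i+1]-.5))
for k,z in(("top",0.),("s1",.043),("s2",.043),("bot",0.)):
    a=np.array(rows[k],np.float32)
    if len(a)<5: print(k,len(a));continue
    vx,vy,x0,y0=cv2.fitLine(a,cv2.DIST_HUBER,0,.01,.01).ravel()
    q=lambda u:ray("top",u,y0+(u-x0)*vy/vx,z)
    A,B=q(255),q(170);t=(.34-A[1])/(B-A)[1];print(k,len(a),"x at y=.34:",(A+(B-A)*t)[0],"x at y=.54",(A+(B-A)*(.54-A[1])/(B-A)[1])[0],"heading",np.degrees(np.arctan2((B-A)[1],(B-A)[0])))
```

```text
t 6.05 p [0.4657 0.0966 0.1251] head 83.16 z [ 0.001 -0.    -1.   ] F [ 0.4 -0.5 -2.9] gap 0.262 98.13819408416748
head c [0.48602257 0.2701143  0.132     ] 84.93119670323914 in tool [ 0.17472286 -0.00051192 -0.00689298] width 0.0432021432262063 0.04151886566408135
top 72 x at y=.34: 0.534468721923944 x at y=.54 0.5631725386747859 heading 81.83273320385439
s1 72 x at y=.34: 0.5006452960066916 x at y=.54 0.5282100846981828 heading 82.15270809383942
s2 72 x at y=.34: 0.4851953325371835 x at y=.54 0.515489900988135 heading 81.38672157098813
bot 72 x at y=.34: 0.453544611235999 x at y=.54 0.48080331059799286 heading 82.23877935531804
```

```bash
python3 -c "
from h import *
st([.4605,.1014,.029],82.0)"
```

```text
t 6.1 p [0.4656 0.0966 0.1251] head 83.16 z [ 0. -0. -1.] F [ 0.1  0.4 -1.9] gap 0.264 98.13874125480652
tool shift [ 0.0042 -0.0056  0.0961] turn z 1.16
```

>>> servo_tool:
  rows:
    - [[0,0,1.2,0.002,-0.003,0.01,-1],[0,0,0,0.002,-0.0025,0.018,-1],[0,0,0,0,0,0.02,-1],[0,0,0,0,0,0.02,-1],[0,0,0,0,0,0.015,-1],[0,0,0,0,0,0.008,-1],[0,0,0,0,0,0.005,-1],[0,0,0,0,0,0,-1]]

```text
t: 6.77
tcp_pos: [0.46, 0.1011, 0.0286]
tool_rot: [0.755, 0.656, -0.0, -0.0]
force: [0.1, 0.6, -1.3]
finger_gap: 0.263
gripper_force: 98.1
```

>>> servo_tool:
  rows:
    - [[0,0,0,0,0,0,-1],[0,0,0,0,0,0,-1],[0,0,0,0,0,0,-1],[0,0,0,0,0,0,-1]]

```text
t: 7.1
tcp_pos: [0.4604, 0.101, 0.03]
tool_rot: [0.755, 0.656, 0.001, 0.001]
force: [-0.3, 0.6, -1.1]
finger_gap: 0.262
gripper_force: 98.1
```

Run:
```python
from h import *
import cv2
st([.4605,.1014,.029],82)
a=cv2.resize(manip.snapshot("top")[150:225,190:340],None,fx=5,fy=5,interpolation=cv2.INTER_CUBIC)
s=manip.snapshot("scene")
b=cv2.resize(s[120:165,200:350] if 0 else s[110:210,190:340],(750,500)[:2],interpolation=cv2.INTER_CUBIC)
cv2.imwrite("pics/a3.png",a);cv2.imwrite("pics/b3.png",b)
```

```text
t 7.1 p [0.4604 0.101  0.03  ] head 81.92 z [ 0.002 -0.    -1.   ] F [-0.3  0.6 -1.1] gap 0.262 98.11480164527893
tool shift [0.0004 0.     0.001 ] turn z -0.08
```

View pics/a3.png

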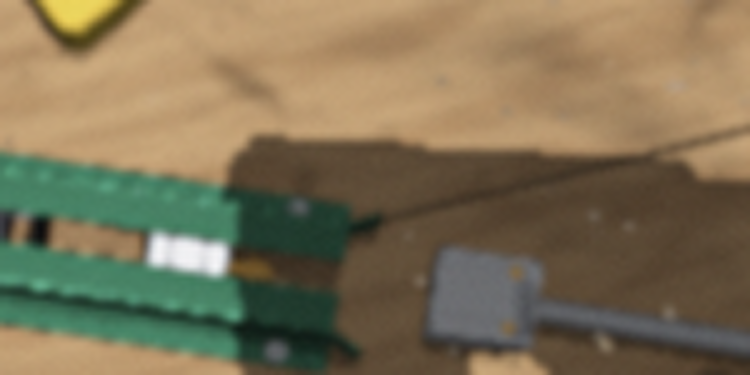

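Run:
```python
from h import *
P=lambda a,b,z:ray("top",190+(a+.5)/5-.5,150+(b+.5)/5-.5,z)
u=np.array([np.cos(np.radians(82)),np.sin(np.radians(82)),0]);n=np.array([-u[1],u[0],0]);m=np.array([.494,.34,0])
for k,a,b,z in(("f1",440,250,.037),("f2",428,340,.037),("b1",543,262,.037),("b2",535,345,.037),("s1",345,258,.043),("s2",337,293,.043),("shaft",545,309,.026),("shaft2",745,340,.026),("nose",275,270,.017),("cF",229,257,.034)):
    q=P(a,b,z)-m;print(k,"along",(q@u).round(4),"lat",(q@n).round(4))
```

```text
f1 along -0.0428 lat -0.0192
f2 along -0.0431 lat 0.0225
b1 along -0.0902 lat -0.0208
b2 along -0.0915 lat 0.0175
s1 along -0.0004 lat -0.0081
s2 along 0.0008 lat 0.0083
shaft along -0.0952 lat -0.0011
shaft2 along -0.1885 lat -0.0007
nose along 0.0306 lat -0.0016
cF along 0.0519 lat -0.0019
```

The head is lined up with the bore to within 1 to 2 mm laterally, and its front is about 43 mm from the mouth. I'll slide it in.

>>> servo_tool:
  rows:
    - [[0,0,0,0.005,0,0,-1],[0,0,0,0.006,0,0,-1],[0,0,0,0.006,0,0,-1],[0,0,0,0.006,0,0,-1],[0,0,0,0.006,0,0,-1],[0,0,0,0.006,0,0,-1],[0,0,0,0.005,0,0,-1],[0,0,0,0,0,0,-1]]

```text
t: 7.87
tcp_pos: [0.4657, 0.1416, 0.0293]
tool_rot: [0.755, 0.656, 0.0, 0.0]
force: [0.6, -0.7, -2.4]
finger_gap: 0.259
gripper_force: 98.1
```

>>> servo_tool:
  rows:
    - [[0,0,0,0.003,0,0,-1],[0,0,0,0.004,0,0,-1],[0,0,0,0.004,0,0,-1],[0,0,0,0.004,0,0,-1],[0,0,0,0.003,0,0,-1],[0,0,0,0,0,0,-1]]

```text
t: 8.37
tcp_pos: [0.4683, 0.1589, 0.0293]
tool_rot: [0.755, 0.656, 0.0, 0.0]
force: [0.4, -0.4, -1.9]
finger_gap: 0.26
gripper_force: 98.1
```

>>> servo_tool:
  rows:
    - [[0,0,0,0.003,0,0,-1],[0,0,0,0.003,0,0,-1],[0,0,0,0.003,0,0,-1],[0,0,0,0.003,0,0,-1],[0,0,0,0.003,0,0,-1],[0,0,0,0.003,0,0,-1],[0,0,0,0.002,0,0,-1],[0,0,0,0,0,0,-1]]

```text
t: 9.03
tcp_pos: [0.471, 0.1786, 0.0293]
tool_rot: [0.755, 0.656, 0.0, 0.0]
force: [0.2, -0.6, -2.0]
finger_gap: 0.264
gripper_force: 98.1
```

>>> servo_tool:
  rows:
    - [[0,0,0,0.002,0,0,-1],[0,0,0,0.002,0,0,-1],[0,0,0,0.002,0,0,-1],[0,0,0,0.002,0,0,-1],[0,0,0,0.002,0,0,-1],[0,0,0,0.002,0,0,-1]]

```text
t: 9.53
tcp_pos: [0.4726, 0.19, 0.0293]
tool_rot: [0.755, 0.655, -0.0, -0.0]
force: [-0.6, -2.3, -2.0]
finger_gap: 0.264
gripper_force: 98.2
```

>>> servo_tool:
  rows:
    - [[0,0,0,0.002,0,0,-1],[0,0,0,0.002,0,0,-1],[0,0,0,0.002,0,0,-1],[0,0,0,0.002,0,0,-1],[0,0,0,0.002,0,0,-1],[0,0,0,0.002,0,0,-1]]

```text
t: 10.03
tcp_pos: [0.4743, 0.2021, 0.0293]
tool_rot: [0.755, 0.656, -0.0, 0.0]
force: [0.1, -2.3, -1.8]
finger_gap: 0.264
gripper_force: 98.2
```

>>> servo_tool:
  rows:
    - [[0,0,0,0.002,0,0,-1],[0,0,0,0.003,0,0,-1],[0,0,0,0.003,0,0,-1],[0,0,0,0.003,0,0,-1],[0,0,0,0.003,0,0,-1],[0,0,0,0.003,0,0,-1],[0,0,0,0.002,0,0,-1],[0,0,0,0.001,0,0,-1]]

```text
t: 10.7
tcp_pos: [0.4771, 0.2221, 0.0293]
tool_rot: [0.755, 0.656, 0.0, 0.0]
force: [-0.9, -1.6, -2.2]
finger_gap: 0.262
gripper_force: 98.2
```

>>> servo_tool:
  rows:
    - [[0,0,0,0.001,0,0,-1],[0,0,0,0.001,0,0,-1],[0,0,0,0.001,0,0,-1],[0,0,0,0.001,0,0,-1]]

```text
t: 11.03
tcp_pos: [0.4776, 0.2257, 0.0293]
tool_rot: [0.755, 0.656, -0.0, -0.0]
force: [-0.5, -2.0, -2.1]
finger_gap: 0.263
gripper_force: 98.2
```

>>> servo_tool:
  rows:
    - [[0,0,0,0.001,0,0,-1],[0,0,0,0.001,0,0,-1],[0,0,0,0,0,0,-1]]

```text
t: 11.28
tcp_pos: [0.478, 0.2279, 0.0293]
tool_rot: [0.755, 0.656, 0.0, 0.0]
force: [0.1, -1.9, -2.2]
finger_gap: 0.264
gripper_force: 98.2
```

>>> servo_tool:
  rows:
    - [[0,0,0,0.001,0,0,-1],[0,0,0,0.001,0,0,-1],[0,0,0,0.001,0,0,-1]]

```text
t: 11.53
tcp_pos: [0.4783, 0.2307, 0.0293]
tool_rot: [0.755, 0.656, -0.0, -0.0]
force: [-0.1, -2.4, -2.8]
finger_gap: 0.265
gripper_force: 98.2
```

>>> servo_tool:
  rows:
    - [[0,0,0,0.001,0,0,-1],[0,0,0,0.001,0,0,-1]]

```text
t: 11.7
tcp_pos: [0.4779, 0.2322, 0.0292]
tool_rot: [0.755, 0.656, -0.001, -0.0]
force: [-1.2, -6.2, -1.5]
finger_gap: 0.263
gripper_force: 98.1
```

>>> servo_tool:
  rows:
    - [[0,0,0,0.001,0,0,-1],[0,0,0,0.0005,0,0,-1]]

```text
t: 11.87
tcp_pos: [0.4779, 0.2333, 0.0291]
tool_rot: [0.755, 0.656, -0.001, -0.0]
force: [-1.0, -6.5, -2.3]
finger_gap: 0.261
gripper_force: 98.2
```

>>> servo_tool:
  rows:
    - [[0,0,0,0.0007,0,0,-1],[0,0,0,0,0,0,-1]]

```text
t: 12.03
tcp_pos: [0.4779, 0.2339, 0.0291]
tool_rot: [0.755, 0.656, -0.001, -0.0]
force: [-1.6, -6.1, -2.2]
finger_gap: 0.26
gripper_force: 98.2
```

>>> servo_tool:
  rows:
    - [[0,0,0,0.0007,0,0,-1],[0,0,0,0,0,0,-1]]

```text
t: 12.2
tcp_pos: [0.478, 0.2345, 0.0291]
tool_rot: [0.755, 0.656, -0.002, -0.0]
force: [-0.8, -6.8, -2.0]
finger_gap: 0.259
gripper_force: 98.2
```

>>> servo_tool:
  rows:
    - [[0,0,0,0.0007,0,0,-1],[0,0,0,0,0,0,-1]]

```text
t: 12.37
tcp_pos: [0.478, 0.2351, 0.0291]
tool_rot: [0.755, 0.656, -0.002, -0.0]
force: [-1.0, -7.2, -1.5]
finger_gap: 0.264
gripper_force: 98.2
```

>>> servo_tool:
  rows:
    - [[0,0,0,0.0007,0,0,-1],[0,0,0,0.0004,0,0,-1]]

```text
t: 12.53
tcp_pos: [0.4782, 0.2361, 0.029]
tool_rot: [0.755, 0.656, -0.002, -0.0]
force: [-0.7, -6.1, -2.5]
finger_gap: 0.265
gripper_force: 98.2
```

>>> servo_tool:
  rows:
    - [[0,0,0,0.0007,0,0,-1],[0,0,0,0.0004,0,0,-1]]

```text
t: 12.7
tcp_pos: [0.4795, 0.2387, 0.0293]
tool_rot: [0.755, 0.656, 0.0, -0.0]
force: [-0.6, 0.3, -2.9]
finger_gap: 0.261
gripper_force: 98.1
```

>>> servo_tool:
  rows:
    - [[0,0,0,0.0007,0,0,-1],[0,0,0,0.0004,0,0,-1]]

```text
t: 12.87
tcp_pos: [0.4799, 0.2402, 0.0294]
tool_rot: [0.755, 0.656, 0.001, 0.0]
force: [-0.2, 0.9, -1.8]
finger_gap: 0.265
gripper_force: 98.1
```

The force fell from 7 N to about 0, which means the jaws snapped over the knob. I'll draw back and watch for drag.

>>> servo_tool:
  rows:
    - [[0,0,0,-0.001,0,0,-1],[0,0,0,-0.002,0,0,-1],[0,0,0,-0.003,0,0,-1],[0,0,0,-0.004,0,0,-1],[0,0,0,-0.004,0,0,-1],[0,0,0,-0.004,0,0,-1],[0,0,0,-0.004,0,0,-1],[0,0,0,-0.003,0,0,-1]]

```text
t: 13.53
tcp_pos: [0.4762, 0.2141, 0.0294]
tool_rot: [0.755, 0.655, 0.0, 0.0]
force: [-0.0, 2.9, -1.6]
finger_gap: 0.266
gripper_force: 98.2
```

>>> servo_tool:
  rows:
    - [[0,0,0,-0.004,0,0,-1],[0,0,0,-0.004,0,0,-1],[0,0,0,-0.004,0,0,-1],[0,0,0,-0.004,0,0,-1],[0,0,0,-0.004,0,0,-1],[0,0,0,-0.004,0,0,-1],[0,0,0,-0.004,0,0,-1],[0,0,0,-0.004,0,0,-1]]

```text
t: 14.2
tcp_pos: [0.4715, 0.1826, 0.0293]
tool_rot: [0.755, 0.656, -0.0, 0.0]
force: [0.4, 2.3, -1.6]
finger_gap: 0.264
gripper_force: 98.2
```

>>> servo_tool:
  rows:
    - [[0,0,0,-0.004,0,0,-1],[0,0,0,-0.004,0,0,-1],[0,0,0,-0.004,0,0,-1],[0,0,0,-0.004,0,0,-1],[0,0,0,-0.004,0,0,-1],[0,0,0,-0.004,0,0,-1],[0,0,0,-0.004,0,0,-1],[0,0,0,-0.004,0,0,-1]]

```text
t: 14.87
tcp_pos: [0.467, 0.1509, 0.0293]
tool_rot: [0.755, 0.656, -0.0, -0.0]
force: [1.1, 2.3, -1.4]
finger_gap: 0.26
gripper_force: 98.2
```

Run:
```python
from h import *
import cv2
st([.4605,.101,.029],82)
cv2.imwrite("pics/a4.png",cv2.resize(manip.snapshot("top")[150:225,190:340],None,fx=5,fy=5,interpolation=cv2.INTER_CUBIC))
```

```text
t 14.87 p [0.467  0.1509 0.0293] head 81.92 z [-0. -0. -1.] F [ 1.1  2.3 -1.4] gap 0.26 98.22604179382324
tool shift [-0.0504  0.0006  0.0003] turn z -0.08
```

View pics/a4.png

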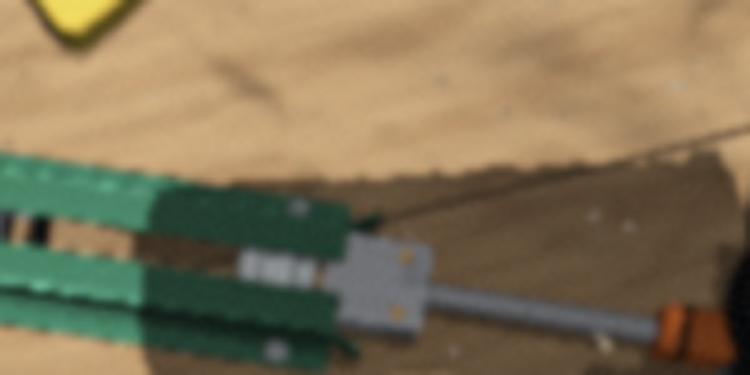

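The cartridge, at about (278,268), follows right behind the head. I'll keep drawing.

>>> servo_tool:
  rows:
    - [[0,0,0,-0.004,0,0,-1],[0,0,0,-0.004,0,0,-1],[0,0,0,-0.004,0,0,-1],[0,0,0,-0.004,0,0,-1],[0,0,0,-0.004,0,0,-1],[0,0,0,-0.004,0,0,-1],[0,0,0,-0.004,0,0,-1],[0,0,0,-0.004,0,0,-1]]

```text
t: 15.58
tcp_pos: [0.4625, 0.1192, 0.0293]
tool_rot: [0.755, 0.656, -0.0, -0.0]
force: [0.5, 2.4, -2.9]
finger_gap: 0.261
gripper_force: 98.2
```

>>> servo_tool:
  rows:
    - [[0,0,0,-0.004,0,0,-1],[0,0,0,-0.004,0,0,-1],[0,0,0,-0.004,0,0,-1],[0,0,0,-0.004,0,0,-1],[0,0,0,-0.004,0,0,-1],[0,0,0,-0.004,0,0,-1],[0,0,0,-0.004,0,0,-1],[0,0,0,-0.004,0,0,-1]]

```text
t: 16.25
tcp_pos: [0.458, 0.0876, 0.0293]
tool_rot: [0.755, 0.656, -0.0, -0.0]
force: [0.7, 1.8, -2.8]
finger_gap: 0.261
gripper_force: 98.2
```

>>> servo_tool:
  rows:
    - [[0,0,0,-0.004,0,0,-1],[0,0,0,-0.004,0,0,-1],[0,0,0,-0.004,0,0,-1],[0,0,0,-0.004,0,0,-1],[0,0,0,-0.004,0,0,-1],[0,0,0,-0.004,0,0,-1],[0,0,0,-0.003,0,0,-1],[0,0,0,0,0,0,-1]]

```text
t: 16.92
tcp_pos: [0.4542, 0.0606, 0.0293]
tool_rot: [0.755, 0.655, -0.0, -0.0]
force: [-0.5, 0.2, -2.3]
finger_gap: 0.267
gripper_force: 98.2
```

Run:
```python
from h import *
import cv2
st([.4605,.101,.027],82)
cv2.imwrite("pics/a5.png",cv2.resize(manip.snapshot("top")[130:250,190:390],None,fx=4,fy=4,interpolation=cv2.INTER_CUBIC))
```

```text
t 16.92 p [0.4542 0.0606 0.0293] head 81.9 z [-0. -0. -1.] F [-0.5  0.2 -2.3] gap 0.267 98.20558547973633
tool shift [0.0409 0.0006 0.0023] turn z -0.1
```

View pics/a5.png

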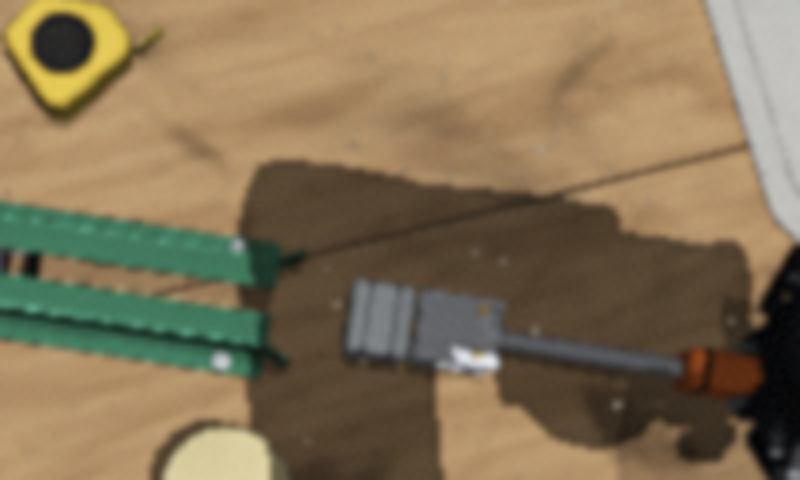

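The cartridge, at about (382,320), is wholly clear of the lips, upright and still held by the jaws. I'll lower the picker and release it.

>>> servo_tool:
  rows:
    - [[0,0,0,0,0,0.001,-1],[0,0,0,0,0,0.001,-1],[0,0,0,0,0,0.0005,-1],[0,0,0,0,0,0,-1]]

```text
t: 17.3
tcp_pos: [0.4544, 0.0613, 0.0269]
tool_rot: [0.755, 0.656, 0.0, 0.0]
force: [0.0, -1.4, -0.3]
finger_gap: 0.262
gripper_force: 98.7
```

>>> servo_tool:
  rows:
    - [[0,0,0,0,0,0,-0.35],[0,0,0,0,0,0,-0.2],[0,0,0,0,0,0,0],[0,0,0,0,0,0,0],[0,0,0,0,0,0,0],[0,0,0,0,0,0,0]]
  squeeze: 40

```text
t: 17.8
tcp_pos: [0.4544, 0.0613, 0.0268]
tool_rot: [0.755, 0.656, 0.0, 0.0]
force: [-0.5, -1.3, -0.1]
finger_gap: 0.501
gripper_force: 0.0
```

>>> servo_tool:
  rows:
    - [[0,0,0,0,0,-0.005,0],[0,0,0,0,0,-0.01,0],[0,0,0,0,0,-0.02,0],[0,0,0,0,0,-0.03,0],[0,0,0,0,0,-0.03,0],[0,0,0,0,0,-0.03,0],[0,0,0,0,0,-0.02,0],[0,0,0,0,0,0,0]]

```text
t: 18.47
tcp_pos: [0.4567, 0.0611, 0.1764]
tool_rot: [0.755, 0.656, 0.003, 0.004]
force: [-0.2, 0.0, -0.1]
finger_gap: 0.5
gripper_force: 0.0
```

Run:
```python
from h import *
import cv2
st()
a=cv2.resize(manip.snapshot("top")[130:250,190:390],None,fx=3,fy=3,interpolation=cv2.INTER_CUBIC)
b=cv2.resize(manip.snapshot("scene")[20:180,150:350],None,fx=1.5,fy=1.5,interpolation=cv2.INTER_CUBIC)
o=np.zeros((600,600,3),np.uint8);o[:360]=a;o[360:,:300]=b;o[360:,300:]=cv2.resize(manip.snapshot("wrist"),(300,240))
cv2.imwrite("pics/end.png",o)
```

```text
t 18.47 p [0.4567 0.0611 0.1764] head 81.94 z [ 0.01  -0.001 -1.   ] F [-0.2  0.  -0.1] gap 0.5 0.0
```

View pics/end.png

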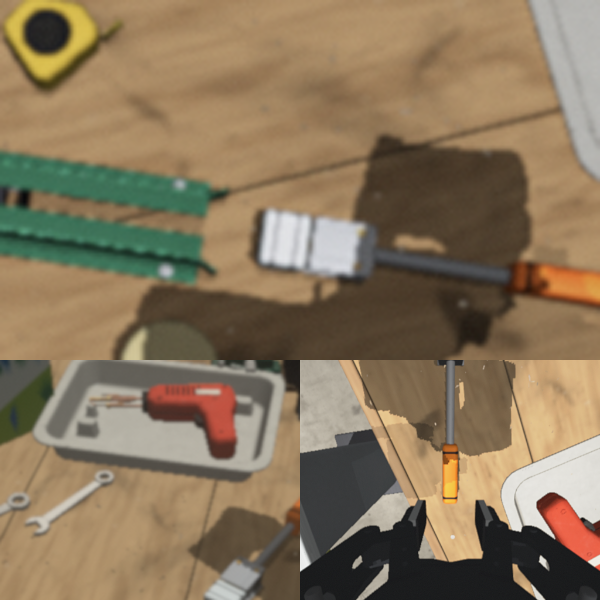

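The cartridge is upright on the open bench at about (285,240). The picker lies flat beside it and the gripper is clear of everything.

```bash
python3 -c "
from station import manip
print(manip.sign_off())"
```

```text
the job is handed in; nothing more can be done
None
```

The picker's jaws snapped over the cartridge's knob at about 7 N, the cartridge was drawn upright onto the open bench, and the picker was let go flat; the job was handed in at about 18.5 s.

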